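Sort the jetting bench after practice

ROBOT

A 7-joint arm with a two-finger parallel gripper is mounted at the origin on the work surface. World frame = base frame: x ahead of the robot, y to its left, z up, the work surface at z = 0. Lengths are in m, angles in rad, forces in N, time in s.
With the tool pointing down it reaches from about 0.425 to 0.825 m from the base axis. Payload 3.6 kg.
Tool frame: the origin (TCP) lies at the very end of the fingers, on their centre line; the grasp point (between the pads) lies 19 mm behind it (robot.grip_point_offset is the x of the grasp point in the tool frame, in m); x points along the fingers, y is the direction in which the jaws open and shut, and the axes are right-handed (so a half turn about x gives the same grasp; the last joint's range is limited). The gripper opens to 93 mm and grips with 3 to 60 N. Pads are 15 mm wide; open, the fingers measure 128 mm over their backs; the gripper's body (75 mm by 188 mm) begins 65 mm behind the grasp point.
Start: joints at [1.323, 0.615, -0.013, 1.423, 0.008, 1.103, -0.04], TCP at [0.143, -0.634, 0.219] pointing down, gripper open.
Joint ranges: [-3.12, 3.12], [-0.3, 2.06], [-1.34, 1.32], [0.26, 2.42], [-1.36, 4.5], [0.01, 1.98], [-2.84, 2.84]. Speed limits (rad/s): [2.79, 2.79, 3.14, 3.14, 3.14, 3.14, 3.14].

INTERFACE

Orientations are given as a unit quaternion [x, y, z, w].
In Python, from station import sensors, eyes, robot gives the robot as it stands.
- The arm moves only by the tool step_arm, never from a script. Its arguments are lists of equal length, an entry for each row: "slide": the shift along the world's x, y, z in cm, a list of three; "spin": the turn about the world's z in rad; "hand": the gripper command: -1 is fully open, 1 is shut, values between are in proportion. A call has 1 to 8 rows; each row is the pose to reach, as a shift and turn from the pose measured when the call began; what a row does not reach only later rows make up. A row lasts 1/8 s, in which the tool goes at most 62.5 mm and 10.7 degrees, less where a joint would pass 70% of its speed; a pose out of reach is approached as far as the arm can. A call with a gripper value outside its range is refused whole. The fingers move at their own pace and stop on an object; the grip force is fixed at half the most. Time passes only in rows, so rows that repeat a pose let the fingers close. It gives the time, the measured TCP pose, the force and the opening at its end, in the units of the state.
- sensors.sense(): the state, without advancing time (a new reading comes with each control period).
- eyes.snapshot(name): name is "scene" or "top" or "wrist"; returns the picture (480x640x3 uint8, red, green, blue); there is no depth.
- eyes.camera_info(name): a dict with "mtx" (3x3 intrinsics, pixels), "R" (3x3) and "t" (3): a world point X has camera coordinates R X + t; the wrist camera has in their place "tool_from_camera" (4x4, takes a point from camera to tool coordinates, whose origin is the TCP and whose axes are the tool frame's). Camera axes: x right, y down, z forward; pixel columns grow to the right and rows downward; lengths in m; the calibration is good to about 2 mm. The wrist camera is an equidistant fisheye: a pixel r from the principal point sees the ray r / f radians off the axis. A picture is of the moment at which its call begins: read the wrist's pose just before it. camera_info takes no time and is no camera call.
- robot.finish_job(): hands the job in, once; it reports no verdict.
The state is a dict: "clock": time; "joint_pos": joint angles; "joint_velocities": joint speeds; "effort": joint torques, N m; "eef_pos": TCP position; "tool_rot": TCP orientation; "wrist_force": force on the tool from outside, world axes, zero at the start; "ft_torque": the same for the moment, N m; "width": finger opening in m.
Only numpy, scipy, OpenCV 4.12 (cv2) and the standard library are available. Lean on these libraries where they do the work, as an engineer would, in place of code of your own. Each camera call takes 0.05 s, during which the arm holds its last target. There are 200 camera calls.

TASK

Sort the handful of carburetor and plug parts lying on the bench: first of all put the sooty black spark plug into the black scrap bin, and only then lay the two clean white spark plugs flat, side by side, on the floor of the red tray and put the two brass jet holders into the open aluminium canister. Set the spark plugs down gently rather than dropping them, and leave the small green glass jar standing where it is.

Things in the scene. Friction and masses are not known exactly. Their poses are not given: they have to be found in the camera images.
- fouled_plug_centre (a point): the sooty spark plug, on its side: dark steel hexagon, black insulator. 77 mm long; own x runs along it to the terminal end. Point: middle of the hexagon (21 mm across flats, 24 mm wide as gripped from above, 16 mm long), 10.5 mm above the surface it lies on, near the centre of mass. Insulator (13 mm thick) and terminal reach 44 mm to +x, thread (14 mm thick) 33 mm to -x. About 55 g.
- clean_plug_a_centre (a point): one of two like clean spark plugs, on its side: clean steel hexagon and thread, white ceramic insulator. 77 mm long; own x runs along it to the terminal end. Point: middle of the hexagon (21 mm across flats, 24 mm wide as gripped from above, 16 mm long), 10.5 mm above the surface it lies on, near the centre of mass. Insulator (13 mm thick) and terminal reach 44 mm to +x, thread (14 mm thick) 33 mm to -x. About 55 g.
- clean_plug_b_centre (a point): the other clean spark plug, on its side: clean steel hexagon and thread, white ceramic insulator. 77 mm long; own x runs along it to the terminal end. Point: middle of the hexagon (21 mm across flats, 24 mm wide as gripped from above, 16 mm long), 10.5 mm above the surface it lies on, near the centre of mass. Insulator (13 mm thick) and terminal reach 44 mm to +x, thread (14 mm thick) 33 mm to -x. About 55 g.
- jet_a_centre (a point): brass jet holder one, lying on its side: golden hexagonal bar 14 mm across flats (16 mm wide where gripped), 26 mm long, with an 11 mm thick round stub at both ends, 46 mm in all; own x along its length. The point is its centre, 7 mm above the surface it lies on. About 45 g. The two are alike and interchangeable.
- jet_b_centre (a point): brass jet holder two, lying on its side: golden hexagonal bar 14 mm across flats (16 mm wide where gripped), 26 mm long, with an 11 mm thick round stub at both ends, 46 mm in all; own x along its length. The point is its centre, 7 mm above the surface it lies on. About 45 g. The two are alike and interchangeable.
- plug_tray: red painted steel tray, open on top, fixed to the bench: 120 mm along its own x, 150 mm along its own y, 25 mm high, walls and floor 4 mm thick (inside 112 x 142 mm, floor 4 mm above the bench). Origin: centre of its underside, on the bench; z up.
- scrap_bin: black plastic scrap bin, open on top, fixed: 120 x 120 mm, 45 mm high, walls and floor 4 mm (inside 112 x 112 mm). Origin: centre of its underside, on the bench; z up.
- jet_canister: round aluminium canister, its screw lid off, open on top, fixed: 120 mm outside diameter, 112 mm inside, 45 mm high, floor 5 mm thick. Origin: centre of its underside, on the bench; z up. (Its lid, a disc with a black knob, lies elsewhere and is not needed.)
- sight_jar_centre (a point): green glass sight jar with a green cap, standing loose among the parts: 50 mm diameter, 50 mm tall. The point is its centre, 25 mm above the bench. Not to be moved.
Not all that is in view belongs to the job. Leave any turquoise look-alike of the part that bears jet_b_centre alone.

How it is judged:
On the way:
1. the sooty plug lies in the black scrap bin (x of fouled_plug_centre in the frame of scrap_bin between -0.056 and 0.056 m and y of fouled_plug_centre in the frame of scrap_bin between -0.056 and 0.056 m and z of fouled_plug_centre in the frame of scrap_bin between 0 and 0.04 m and linear speed of fouled_plug below 0.02 m/s), for 0.2 s.
At the end, for the whole second after the job is handed in: Sooty plug in scrap bin and jet holders in canister (centres under 40 mm above the undersides); clean plugs on the red tray's floor, flat within 10 degrees, hexagon centre under 22 mm above its underside; jar upright (within 11 degrees); all released and at rest (under 20 mm/s) (all of step 1 and x of clean_plug_a_centre in the frame of plug_tray between -0.052 and 0.052 m and y of clean_plug_a_centre in the frame of plug_tray between -0.067 and 0.067 m and z of clean_plug_a_centre in the frame of plug_tray between 0 and 0.022 m and angle between clean_plug_a_centre's own x axis and vertical between 1.4 and 1.74 rad and x of clean_plug_b_centre in the frame of plug_tray between -0.052 and 0.052 m and y of clean_plug_b_centre in the frame of plug_tray between -0.067 and 0.067 m and z of clean_plug_b_centre in the frame of plug_tray between 0 and 0.022 m and angle between clean_plug_b_centre's own x axis and vertical between 1.4 and 1.74 rad and horizontal distance between each of jet_a_centre, jet_b_centre and jet_canister below 0.055 m and z of each of jet_a_centre, jet_b_centre in the frame of jet_canister below 0.04 m and linear speed of each of clean_plug_a, clean_plug_b, jet_a, jet_b below 0.02 m/s and angle between sight_jar_centre's own z axis and vertical below 0.2 rad); the robot touches nothing.
It fails at once if a clean plug or jet holder carried off (moved by more than 60 mm) while the sooty plug is not yet in the scrap bin (not (x of fouled_plug_centre in the frame of scrap_bin between -0.056 and 0.056 m and y of fouled_plug_centre in the frame of scrap_bin between -0.056 and 0.056 m and z of fouled_plug_centre in the frame of scrap_bin between 0 and 0.04 m) and distance of any of clean_plug_a_centre, clean_plug_b_centre, jet_a_centre, jet_b_centre from where it was at the start of the episode above 0.06 m).
It fails at once if a spark plug dropped: falling faster than 0.9 m/s within 50 mm of the bench ((linear speed of fouled_plug above 0.9 m/s and height (world z) of fouled_plug_centre below 0.05 m) or (linear speed of clean_plug_a above 0.9 m/s and height (world z) of clean_plug_a_centre below 0.05 m) or (linear speed of clean_plug_b above 0.9 m/s and height (world z) of clean_plug_b_centre below 0.05 m)).
It fails at once if the green jar tipped by more than 30 degrees or shifted by more than 30 mm (angle between sight_jar_centre's own z axis and vertical above 0.52 rad or distance of sight_jar_centre from where it was at the start of the episode above 0.03 m).
It also fails if it takes over 120 s, if anything falls off the work surface, if the arm or the gripper's body presses on something with over 40 N, if the wrist force passes 120 N, or if a joint passes its speed limit or range.

## Working session

There is one attempt and no reset: what is moved stays moved. The work goes in short steps, Python scripts to look and compute and a tool call to move; the robot and the scene stay as the last step left them, time stands still between calls to the robot, and variables do not carry over. Pictures are saved under pics/ and viewed, about 12 in all and at most 16, crops included, and the job is handed in when it is done.

Besides the shell and the picture viewer there is one more tool, called after ">>>" by a JSON object that holds its "fn" and its "kwargs". step_arm: Moves the arm, as the interface text tells. Its arguments: {"type":"object","properties":{"slide":{"type":"array"},"spin":{"type":"array"},"hand":{"type":"array"}},"required":["slide","spin","hand"]}

```bash
mkdir -p pics; ls; python3 - <<'E'
from station import sensors, eyes, robot
import cv2
s=sensors.sense(); print({k:s[k] for k in('clock','eef_pos','tool_rot','width')}, robot.grip_point_offset)
for n in('scene','top'):
    cv2.imwrite(f'pics/{n}0.png',eyes.snapshot(n)[:,:,::-1]); c=eyes.camera_info(n); print(n,c)
E
```

```text
pics
{'clock': 0.0, 'eef_pos': array([ 0.14280702, -0.63331729,  0.21750885]), 'tool_rot': array([-0.70264108, -0.07916241,  0.70287889, -0.07739573]), 'width': 0.09288843462630626} -0.0188
scene {'mtx': array([[459.14588441,   0.        , 321.41494963],
       [  0.        , 459.14588441, 237.24535044],
       [  0.        ,   0.        ,   1.        ]]), 'R': array([[-0.74307441,  0.66914483,  0.00925339],
       [ 0.4212031 ,  0.47839467, -0.77053649],
       [-0.52002728, -0.56866839, -0.63732871]]), 't': array([ 0.34299746, -0.15759847,  1.04704996])}
top {'mtx': array([[566.92650352,   0.        , 319.80887435],
       [  0.        , 566.92650352, 231.21939138],
       [  0.        ,   0.        ,   1.        ]]), 'R': array([[-0.02155062, -0.99970758, -0.01096927],
       [-0.99573741,  0.02244664, -0.08946035],
       [ 0.08968041,  0.00899459, -0.99592998]]), 't': array([0.0332114 , 0.481171  , 1.23086188])}
```

View pics/top0.png

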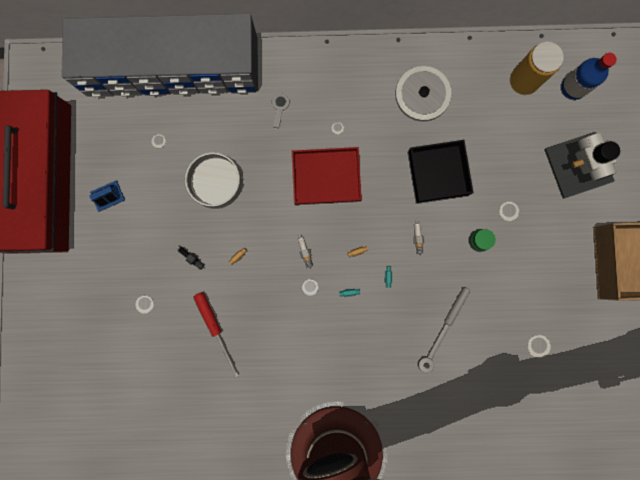

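View pics/scene0.png

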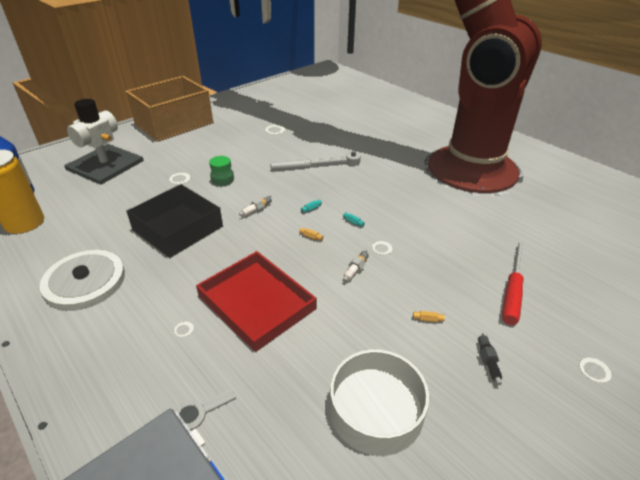

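The top picture shows the following:
- **Sooty plug candidates:** the black-and-dark item at (191,257). The screwdriver at (210,315) and the blue-black clip at (107,195) are clearly not it.
- **Clean plugs:** (305,251) and (419,238).
- **Brass jets:** (238,256) and (357,251). The turquoise decoys at (349,293) and (388,276) are to be left alone.
- **Other items:** the jar is at (483,240), the tray at (327,176), the bin at (440,171) and the canister at (214,180). The lid at (424,93) isn't needed.

```bash
cat > h.py <<'E'
import numpy as np, cv2
from station import sensors, eyes, robot
from scipy.spatial.transform import Rotation as Ro
def ray(n,uv,z):
    c=eyes.camera_info(n); R,t=np.array(c['R']),np.array(c['t'])
    d=R.T@np.linalg.inv(c['mtx'])@np.array([uv[0],uv[1],1.]); o=-R.T@t
    return o+d*(z-o[2])/d[2]
def proj(n,X):
    c=eyes.camera_info(n); p=np.array(c['mtx'])@(np.array(c['R'])@X+c['t']); return p[:2]/p[2]
def wray(s,uv,z):
    """wrist fisheye pixel -> world point on plane z, pose s"""
    c=eyes.camera_info('wrist'); K=np.array(c['mtx']); T=np.array(c['tool_from_camera'])
    x=(uv[0]-K[0,2])/K[0,0]; y=(uv[1]-K[1,2])/K[1,1]; r=np.hypot(x,y)+1e-12
    d=np.array([x/r*np.sin(r),y/r*np.sin(r),np.cos(r)])
    R=Ro.from_quat(s['tool_rot']).as_matrix(); o=R@T[:3,3]+s['eef_pos']; d=R@T[:3,:3]@d
    return o+d*(z-o[2])/d[2]
def yaw(s):  # jaw axis direction in world xy (mod pi), degrees
    y=Ro.from_quat(s['tool_rot']).as_matrix()[:,1]; return np.degrees(np.arctan2(y[1],y[0]))
E
python3 - <<'E'
from h import *
im=cv2.imread('pics/top0.png')
bg=cv2.medianBlur(im,61)
d=np.abs(im.astype(int)-bg).max(2)
hsv=cv2.cvtColor(im,cv2.COLOR_BGR2HSV)
items={'foul':(191,257,.0105),'A':(305,251,.0105),'B':(419,238,.0105),'j1':(238,256,.007),'j2':(357,251,.007),'jar':(483,240,.05)}
tiles=[]
for k,(u,v,z) in items.items():
    h=24; c=im[v-h:v+h,u-h:u+h]; big=cv2.resize(c,(250,250),interpolation=cv2.INTER_CUBIC); 
    m=(d[v-h:v+h,u-h:u+h]>28).astype(np.uint8)
    n,l,st,ce=cv2.connectedComponentsWithStats(m); i=1+np.argmax(st[1:,4])
    ys,xs=np.where(l==i); P=np.array([ray('top',(x+u-h,y+v-h),z)[:2] for x,y in zip(xs,ys)])
    w,V=np.linalg.eigh(np.cov(P.T)); a=V[:,1]; q=(P-P.mean(0))@V
    mid=P.mean(0)+V@((q.max(0)+q.min(0))/2)
    print(k,len(xs),'mid',mid.round(4),'ext',np.ptp(q,axis=0).round(3),'axis deg',np.degrees(np.arctan2(a[1],a[0])).round(1),'r',np.hypot(*mid).round(3))
    tiles.append(big); big[cv2.resize(((l==i)^cv2.erode((l==i).astype(np.uint8),None)).astype(np.uint8),(250,250),interpolation=0)>0]//=2
cv2.imwrite('pics/crop.png',np.vstack([np.hstack(tiles[:3]),np.hstack(tiles[3:])]))
# containers
for k,m,z in (('tray',((hsv[...,0]<8)|(hsv[...,0]>172))&(hsv[...,1]>120),.025),('bin',hsv[...,2]<60,.045)):
    m=m.astype(np.uint8); n,l,st,ce=cv2.connectedComponentsWithStats(m)
    u=(327,176) if k=='tray' else (440,165)
    i=l[u[1],u[0]]; cs,_=cv2.findContours((l==i).astype(np.uint8),0,2); c=max(cs,key=cv2.contourArea)
    b=cv2.boxPoints(cv2.minAreaRect(c)); W=np.array([ray('top',p,z)[:2] for p in b])
    print(k,st[i],'centre',W.mean(0).round(4),'sides',[np.linalg.norm(W[j]-W[j-1]).round(3) for j in range(4)],np.degrees(np.arctan2(*(W[1]-W[0])[::-1])).round(1))
print('can',ray('top',(213,180),.045))
E
```

```text
foul 273 mid [0.4308 0.3112] ext [0.026 0.076] axis deg 49.9 r 0.531
A 106 mid [0.4218 0.0537] ext [0.024 0.043] axis deg -170.0 r 0.425
B 159 mid [ 0.4606 -0.1951] ext [0.023 0.067] axis deg -177.0 r 0.5
j1 147 mid [0.4323 0.2069] ext [0.018 0.047] axis deg 130.1 r 0.479
j2 138 mid [ 0.4364 -0.0593] ext [0.017 0.047] axis deg 107.7 r 0.44
jar 510 mid [ 0.453  -0.3247] ext [0.049 0.059] axis deg 98.4 r 0.557
tray [ 292  147   70   57 3613] centre [0.6063 0.0056] sides [np.float64(0.122), np.float64(0.15), np.float64(0.122), np.float64(0.149)] -88.3
bin [ 408  140   65   63 3213] centre [ 0.606  -0.2429] sides [np.float64(0.124), np.float64(0.128), np.float64(0.124), np.float64(0.126)] -82.5
can [0.59759387 0.25389127 0.045     ]
```

View pics/crop.png

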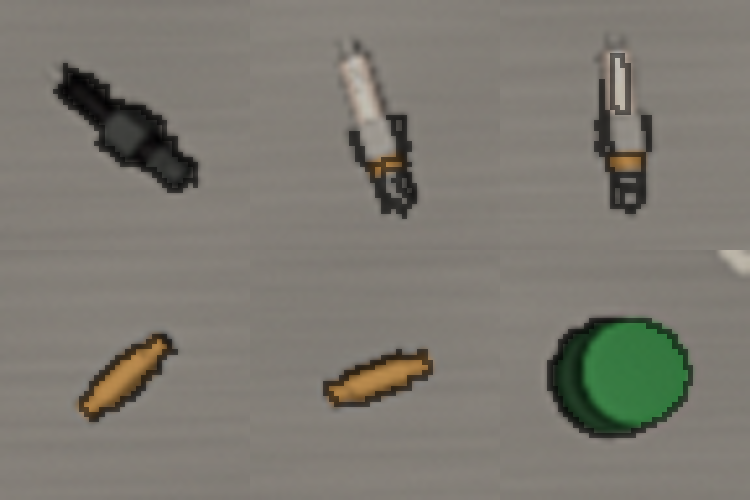

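The crop confirms the parts. In the top row the sooty plug has its terminal upper left and its hexagon near (191,258). Both clean plugs have white terminal ends at the top, with hexagons near (305.5,253) and (419,239). Next I'll compute the points and heading.

```bash
python3 - <<'E'
from h import *
s=sensors.sense(); print('jaw yaw',yaw(s).round(1), 'toolx',Ro.from_quat(s['tool_rot']).as_matrix()[:,0].round(3))
f=lambda cx,cy,u,v:((cx)/5.208+u-24-.4,(cy)/5.208+v-24-.4)
for k,hx,te,th,u,v in (('foul',(127,130),(58,70),(185,178),191,257),('A',(130,136),(95,42),(149,208),305,251),('B',(127,131),(115,38),(128,205),419,238)):
    H,T,E=[ray('top',f(*p,u,v),.0105)[:2] for p in(hx,te,th)]
    a=(T-E)/np.linalg.norm(T-E); print(k,'hex',H.round(4),'alt',(E+a*.033).round(4),'len',np.linalg.norm(T-E).round(4),'axis',np.degrees(np.arctan2(a[1],a[0])).round(1),'r',np.hypot(*H).round(3))
c=eyes.camera_info('wrist'); print(c['mtx'],np.array(c['tool_from_camera']).round(3))
E
```

```text
jaw yaw -77.3 toolx [-0.001  0.002 -1.   ]
foul hex [0.4304 0.3106] alt [0.4311 0.3107] len 0.0721 axis 48.9 r 0.531
A hex [0.4356 0.0554] alt [0.4363 0.0575] len 0.0747 axis 16.9 r 0.439
B hex [ 0.461  -0.1973] alt [ 0.4624 -0.1952] len 0.0717 axis 2.3 r 0.501
[[371.64829954   0.         321.52806597]
 [  0.         371.64829954 235.3322361 ]
 [  0.           0.           1.        ]] [[-0.001 -0.282  0.959 -0.166]
 [ 1.     0.     0.001 -0.   ]
 [-0.     0.959  0.282 -0.08 ]
 [ 0.     0.     0.     1.   ]]
```

>>> {"fn": "step_arm", "kwargs": {"slide": [[35.7,33.3,3],[35.7,33.3,3],[35.7,33.3,3],[35.7,33.3,3],[35.7,33.3,3],[35.7,33.3,3],[35.7,33.3,3],[35.7,33.3,3]], "spin": [0.3,0.3,0.3,0.3,0.3,0.3,0.3,0.3], "hand": [-1,-1,-1,-1,-1,-1,-1,-1]}}

```text
clock: 1.1
eef_pos: [0.5014, -0.2979, 0.2474]
tool_rot: [-0.683, -0.184, 0.683, -0.182]
wrist_force: [0.3, -1.2, -0.6]
width: 0.093
```

>>> {"fn": "step_arm", "kwargs": {"slide": [[4,35,0],[4,35,0],[4,35,0],[4,35,0],[4,35,0],[4,35,0],[-7,61,0],[-7,61,0]], "spin": [0.33,0.33,0.33,0.33,0.33,0.33,0.33,0.33], "hand": [-1,-1,-1,-1,-1,-1,-1,-1]}}

```text
clock: 2.1
eef_pos: [0.4919, 0.1687, 0.2469]
tool_rot: [-0.643, -0.294, 0.644, -0.291]
wrist_force: [1.7, 0.1, -0.6]
width: 0.093
```

>>> {"fn": "step_arm", "kwargs": {"slide": [[-8,15,-6],[-8,15,-6],[-8,15,-6],[-8,15,-6],[-8,15,-6],[-8,15,-6]], "spin": [0,0,0,0,0,0], "hand": [-1,-1,-1,-1,-1,-1]}}

```text
clock: 2.85
eef_pos: [0.4133, 0.317, 0.1871]
tool_rot: [-0.644, -0.292, 0.645, -0.291]
wrist_force: [0.1, -0.2, 0.6]
width: 0.093
```

```bash
python3 - <<'E'
from h import *
s=sensors.sense(); print(s['clock'],s['eef_pos'],yaw(s))
cv2.imwrite('pics/w1.png',eyes.snapshot('wrist')[:,:,::-1])
E
```

```text
2.85 [0.41328375 0.31701986 0.18711653] -41.331915575073786
```

View pics/w1.png

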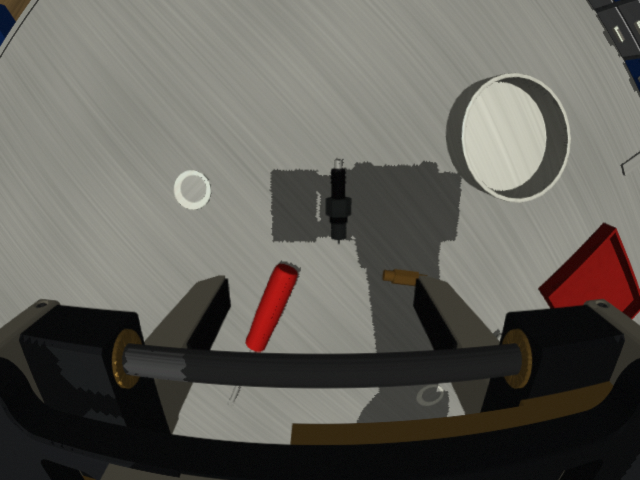

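The wrist view shows the sooty plug lying along the image columns, in line with the jaws. Its hexagon is at (339,207), terminal tip at (339,160) and thread end at (339,241). The red screwdriver is at (270,305), to the side.

```bash
python3 - <<'E'
from h import *
s=sensors.sense()
for p in((339,207),(339,160),(339,241),(270,266),(515,74)): print(p,wray(s,p,.0105 if p[0]<500 else .045).round(4))
E
```

```text
(339, 207) [0.4306 0.3108 0.0105]
(339, 160) [0.4597 0.3445 0.0105]
(339, 241) [0.4088 0.2853 0.0105]
(270, 266) [0.3403 0.3107 0.0105]
(515, 74) [0.6353 0.3072 0.045 ]
```

>>> {"fn": "step_arm", "kwargs": {"slide": [[1.7,-0.6,-6],[1.7,-0.6,-12],[1.7,-0.6,-16],[1.7,-0.6,-18.2],[1.7,-0.6,-18.2],[1.7,-0.6,-18.2]], "spin": [0,0,0,0,0,0], "hand": [-1,-1,-1,-1,-1,-1]}}

```text
clock: 3.65
eef_pos: [0.4314, 0.3111, 0.0063]
tool_rot: [0.645, 0.292, -0.644, 0.29]
wrist_force: [0.6, 0.0, -0.1]
width: 0.093
```

>>> {"fn": "step_arm", "kwargs": {"slide": [[0,0,0],[0,0,0],[0,0,0],[0,0,0],[0,0,0],[0,0,0],[0,0,0],[0,0,0]], "spin": [0,0,0,0,0,0,0,0], "hand": [1,1,1,1,1,1,1,1]}}

```text
clock: 4.65
eef_pos: [0.4314, 0.3112, 0.0062]
tool_rot: [0.645, 0.292, -0.644, 0.29]
wrist_force: [0.4, -0.4, 0.3]
width: 0.0231
```

>>> {"fn": "step_arm", "kwargs": {"slide": [[0,0,4],[0,0,9],[0,0,13],[5,-16,13],[5,-16,13],[5,-16,13],[5,-16,13],[5,-16,13]], "spin": [0,0,0,0,0,0,0,0], "hand": [1,1,1,1,1,1,1,1]}}

```text
clock: 5.65
eef_pos: [0.481, 0.1521, 0.1362]
tool_rot: [0.645, 0.292, -0.644, 0.29]
wrist_force: [0.6, 1.0, 0.4]
width: 0.0229
```

>>> {"fn": "step_arm", "kwargs": {"slide": [[12.5,-39.4,0],[12.5,-39.4,0],[12.5,-39.4,0],[12.5,-39.4,0],[12.5,-39.4,0],[12.5,-39.4,0],[12.5,-39.4,0],[12.5,-39.4,0]], "spin": [0,0,0,0,0,0,0,0], "hand": [1,1,1,1,1,1,1,1]}}

```text
clock: 6.65
eef_pos: [0.6065, -0.2444, 0.1354]
tool_rot: [0.645, 0.291, -0.645, 0.289]
wrist_force: [0.4, 1.5, -0.4]
width: 0.0226
```

```bash
python3 - <<'E'
from h import *
s=sensors.sense(); print(s['clock'],s['eef_pos'],yaw(s),s['width'])
cv2.imwrite('pics/w2.png',eyes.snapshot('wrist')[:,:,::-1])
E
```

```text
6.65 [ 0.60654082 -0.24440379  0.13536189] -41.56030093460006 0.02256858677513374
```

View pics/w2.png

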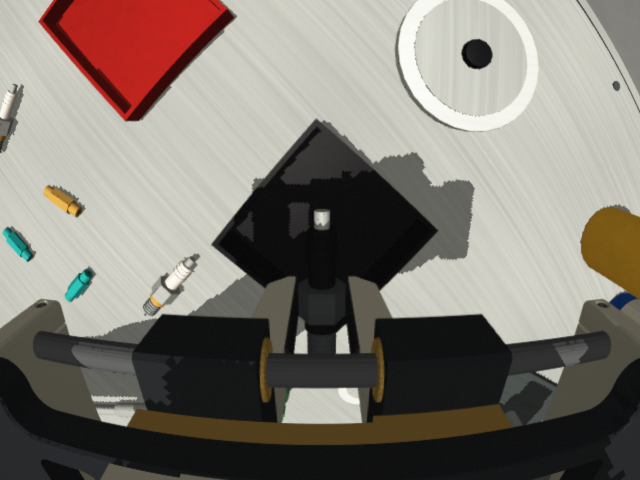

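The plug is held between the pads, with its light tip at (322,216). The bin rim corners are at (317,120), (214,243) and (436,231), so I'll check the bin centre from those. This view also shows clean plug B at (170,287).

```bash
python3 - <<'E'
from h import *
s=sensors.sense()
P=[wray(s,p,.045) for p in((317,120),(214,243),(436,231))]
print(np.round(P,4),'centre',(P[1]+P[2])/2,[np.linalg.norm(P[0]-P[i]) for i in (1,2)])
for p in((165,292),(195,256),(147,312)): print('B',wray(s,p,.0105).round(4))
E
```

```text
[[ 0.6618 -0.1744  0.045 ]
 [ 0.5457 -0.1894  0.045 ]
 [ 0.676  -0.2914  0.045 ]] centre [ 0.61088423 -0.24040036  0.045     ] [np.float64(0.11702218064154062), np.float64(0.11785550629938939)]
B [ 0.4589 -0.1911  0.0105]
B [ 0.5085 -0.187   0.0105]
B [ 0.4263 -0.1923  0.0105]
```

>>> {"fn": "step_arm", "kwargs": {"slide": [[0,0,-4],[0,0,-8],[0,0,-10.5],[0,0,-11.5],[0,0,-12.2],[0,0,-12.3],[0,0,-12.3]], "spin": [0,0,0,0,0,0,0], "hand": [1,1,1,1,1,1,1]}}

```text
clock: 7.58
eef_pos: [0.6072, -0.241, 0.0135]
tool_rot: [0.645, 0.293, -0.643, 0.29]
wrist_force: [0.7, 0.2, 0.0]
width: 0.0226
```

>>> {"fn": "step_arm", "kwargs": {"slide": [[0,0,0],[0,0,0],[0,0,0],[0,0,0],[0,0,4],[0,0,8],[0,0,13],[0,0,13]], "spin": [0,0,0,0,0,0,0,0], "hand": [0.15,0.15,0.15,0.15,0.15,0.15,0.15,0.15]}}

```text
clock: 8.57
eef_pos: [0.6104, -0.2416, 0.1486]
tool_rot: [0.648, 0.29, -0.641, 0.292]
wrist_force: [-0.3, -0.3, -0.3]
width: 0.0396
```

>>> {"fn": "step_arm", "kwargs": {"slide": [[-15,5,3],[-15,5,3],[-15,5,3],[-15,5,3],[-15,5,3],[-15,5,3]], "spin": [-0.8,-0.8,-0.8,-0.8,-0.8,-0.8], "hand": [-1,-1,-1,-1,-1,-1]}}

```text
clock: 9.32
eef_pos: [0.4598, -0.1913, 0.178]
tool_rot: [0.709, 0.015, -0.704, 0.02]
wrist_force: [0.5, 0.6, -0.6]
width: 0.0917
```

```bash
python3 - <<'E'
from h import *
s=sensors.sense(); print(s['clock'],s['eef_pos'],yaw(s),s['width'])
cv2.imwrite('pics/w3.png',eyes.snapshot('wrist')[:,:,::-1])
E
```

```text
9.325 [ 0.45984845 -0.19127791  0.17798831] -87.13765335696336 0.09169046699294464
```

View pics/w3.png

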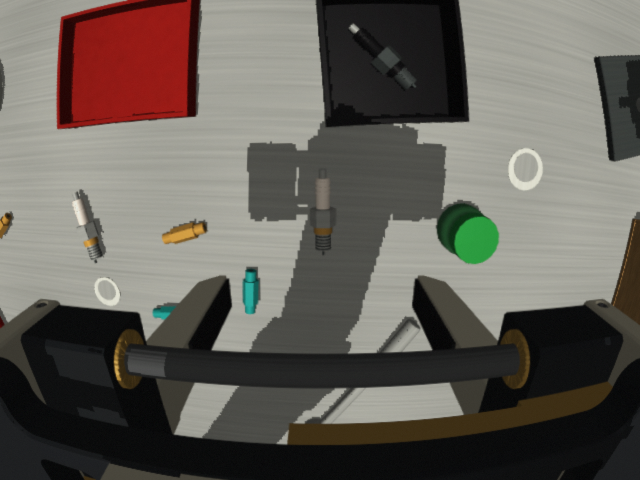

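The sooty plug lies flat in the bin, centred at about (388,62). Clean plug B is below with its hexagon at (322,218), terminal tip at (322,170) and thread end at (323,253). The jar is well to the right at (475,240).

```bash
python3 - <<'E'
from h import *
s=sensors.sense()
for n,p in(('hex',(322,218)),('term',(322,170)),('thr',(323,253)),('turq',(251,290)),('turqtop',(251,268)),('Ahex',(90,230)),('foul',(388,62))): print(n,wray(s,p,.0105).round(4))
P=[wray(s,p,.025) for p in((64,18),(200,-5),(196,115),(58,128))]
print('tray corners',np.round(P,3))
E
```

```text
hex [ 0.4599 -0.1928  0.0105]
term [ 0.5044 -0.1905  0.0105]
thr [ 0.4259 -0.1955  0.0105]
turq [ 0.3833 -0.1259  0.0105]
turqtop [ 0.4069 -0.1263  0.0105]
Ahex [0.4372 0.0543 0.0105]
foul [ 0.6071 -0.2444  0.0105]
tray corners [[ 0.664  0.08   0.025]
 [ 0.664 -0.074  0.025]
 [ 0.552 -0.077  0.025]
 [ 0.547  0.079  0.025]]
```

>>> {"fn": "step_arm", "kwargs": {"slide": [[0,-0.2,-6],[0,-0.2,-12],[0,-0.2,-16],[0,-0.2,-17.2],[0,-0.2,-17.2],[0,-0.2,-17.2]], "spin": [0,0,0,0,0,0], "hand": [-1,-1,-1,-1,-1,-1]}}

```text
clock: 10.12
eef_pos: [0.4612, -0.1938, 0.0074]
tool_rot: [0.71, 0.015, -0.703, 0.02]
wrist_force: [0.5, 0.9, -0.3]
width: 0.0928
```

>>> {"fn": "step_arm", "kwargs": {"slide": [[0,0,0],[0,0,0],[0,0,0],[0,0,0],[0,0,0],[0,0,0],[0,0,0],[0,0,0]], "spin": [0,0,0,0,0,0,0,0], "hand": [1,1,1,1,1,1,1,1]}}

```text
clock: 11.12
eef_pos: [0.4612, -0.1938, 0.0074]
tool_rot: [0.71, 0.015, -0.703, 0.02]
wrist_force: [-0.3, 0.6, 0.3]
width: 0.0228
```

>>> {"fn": "step_arm", "kwargs": {"slide": [[0,0,4],[0,0,9],[6,7,10],[14,17,10],[14,17,10],[14,17,10],[14,17,10],[14,17,10]], "spin": [0,0,0,0,0,0,0,0], "hand": [1,1,1,1,1,1,1,1]}}

```text
clock: 12.12
eef_pos: [0.6001, -0.0252, 0.1069]
tool_rot: [0.71, 0.014, -0.704, 0.02]
wrist_force: [0.1, -0.1, -0.3]
width: 0.0225
```

>>> {"fn": "step_arm", "kwargs": {"slide": [[0,0,-4],[0,0,-7],[0,0,-8.5],[0,0,-9.2],[0,0,-9.5],[0,0,-9.5],[0,0,-9.5]], "spin": [0,0,0,0,0,0,0], "hand": [1,1,1,1,1,1,1]}}

```text
clock: 13.0
eef_pos: [0.6006, -0.0252, 0.0127]
tool_rot: [0.71, 0.014, -0.703, 0.02]
wrist_force: [1.1, 0.5, 0.1]
width: 0.0225
```

>>> {"fn": "step_arm", "kwargs": {"slide": [[0,0,0],[0,0,0],[0,0,0],[0,0,0],[0,0,3],[0,0,8],[0,0,14],[0,0,14]], "spin": [0,0,0,0,0,0,0,0], "hand": [0.15,0.15,0.15,0.15,0.15,0.15,0.15,0.15]}}

```text
clock: 14.0
eef_pos: [0.6044, -0.0251, 0.1581]
tool_rot: [0.714, 0.014, -0.699, 0.02]
wrist_force: [0.5, 0.4, -0.2]
width: 0.0391
```

>>> {"fn": "step_arm", "kwargs": {"slide": [[-16,8,2],[-16,8,2],[-16,8,2],[-16,8,2],[-16,8,2],[-16,8,2]], "spin": [0.25,0.25,0.25,0.25,0.25,0.25], "hand": [-1,-1,-1,-1,-1,-1]}}

```text
clock: 14.75
eef_pos: [0.4455, 0.0541, 0.1777]
tool_rot: [0.707, 0.102, -0.691, 0.107]
wrist_force: [-0.1, 0.0, 0.0]
width: 0.0916
```

```bash
python3 - <<'E'
from h import *
s=sensors.sense(); print(s['clock'],s['eef_pos'],yaw(s),s['width'])
cv2.imwrite('pics/w4.png',eyes.snapshot('wrist')[:,:,::-1])
E
```

```text
14.75 [0.44552577 0.05410322 0.17765822] -72.99104150347819 0.09157399783889515
```

View pics/w4.png

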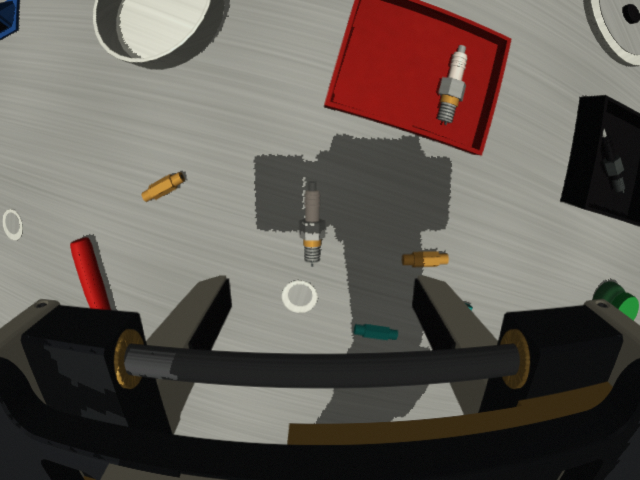

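Plug B lies flat in the tray, around (452,85). Plug A is below with its hexagon at (312,229), terminal tip at (312,182) and thread end at (312,265). The jets are at (164,186) and (425,258).

```bash
python3 - <<'E'
from h import *
s=sensors.sense()
for n,p,z in(('hex',(312,229),.0105),('term',(312,182),.0105),('thr',(312,265),.0105),('Bhex',(451,90),.0145),('Bterm',(462,47),.0145),('Bthr',(442,121),.0145),('j1',(164,186),.007),('j2',(425,258),.007)): print(n,wray(s,p,z).round(4))
E
```

```text
hex [0.4356 0.0584 0.0105]
term [0.4777 0.071  0.0105]
thr [0.4016 0.0482 0.0105]
Bhex [ 0.5995 -0.0245  0.0145]
Bterm [ 0.6441 -0.0231  0.0145]
Bthr [ 0.5686 -0.025   0.0145]
j1 [0.4345 0.2085 0.007 ]
j2 [ 0.439  -0.0571  0.007 ]
```

>>> {"fn": "step_arm", "kwargs": {"slide": [[-0.9,0.4,-6],[-0.9,0.4,-12],[-0.9,0.4,-16],[-0.9,0.4,-17.1],[-0.9,0.4,-17.1],[-0.9,0.4,-17.1]], "spin": [0,0,0,0,0,0], "hand": [-1,-1,-1,-1,-1,-1]}}

```text
clock: 15.55
eef_pos: [0.4377, 0.0582, 0.0079]
tool_rot: [0.708, 0.102, -0.69, 0.107]
wrist_force: [-0.1, 0.2, -0.5]
width: 0.0927
```

>>> {"fn": "step_arm", "kwargs": {"slide": [[0,0,0],[0,0,0],[0,0,0],[0,0,0],[0,0,0],[0,0,0],[0,0,0],[0,0,0]], "spin": [0,0,0,0,0,0,0,0], "hand": [1,1,1,1,1,1,1,1]}}

```text
clock: 16.55
eef_pos: [0.4377, 0.0582, 0.0078]
tool_rot: [0.708, 0.102, -0.69, 0.107]
wrist_force: [-0.3, 0.1, -0.3]
width: 0.0227
```

>>> {"fn": "step_arm", "kwargs": {"slide": [[0,0,4],[0,0,9],[6,-1,10],[12,-2,10],[16.3,-2.7,10],[16.3,-2.7,10],[16.3,-2.7,10],[16.3,-2.7,10]], "spin": [0,0,-0.1,-0.25,-0.25,-0.25,-0.25,-0.25], "hand": [1,1,1,1,1,1,1,1]}}

```text
clock: 17.55
eef_pos: [0.599, 0.0317, 0.1076]
tool_rot: [0.715, 0.014, -0.699, 0.02]
wrist_force: [-0.7, -0.6, 0.4]
width: 0.0226
```

>>> {"fn": "step_arm", "kwargs": {"slide": [[0,0,-4],[0,0,-7],[0,0,-8.5],[0,0,-9.2],[0,0,-9.4],[0,0,-9.4],[0,0,-9.4]], "spin": [0,0,0,0,0,0,0], "hand": [1,1,1,1,1,1,1]}}

```text
clock: 18.42
eef_pos: [0.5996, 0.0318, 0.0144]
tool_rot: [0.715, 0.014, -0.698, 0.02]
wrist_force: [0.2, -0.1, -1.3]
width: 0.0225
```

>>> {"fn": "step_arm", "kwargs": {"slide": [[0,0,-0.2],[0,0,-0.2],[0,0,-0.2],[0,0,-0.2],[0,0,-0.2],[0,0,3],[0,0,8],[0,0,14]], "spin": [0,0,0,0,0,0,0,0], "hand": [1,0.3,0.3,0.3,0.3,0.3,0.3,0.3]}}

```text
clock: 19.42
eef_pos: [0.5988, 0.0316, 0.155]
tool_rot: [0.714, 0.014, -0.699, 0.02]
wrist_force: [1.5, 0.4, -0.5]
width: 0.0325
```

>>> {"fn": "step_arm", "kwargs": {"slide": [[-10,17,2],[-15,17,2],[-15,17,2],[-15,17,2],[-15,17,2],[-15,17,2],[-15,17,2],[-15,17,2]], "spin": [2.2,2.2,2.2,2.2,2.2,2.2,2.2,2.2], "hand": [0,0,0,0,0,0,0,0]}}

```text
clock: 20.42
eef_pos: [0.4487, 0.2015, 0.1751]
tool_rot: [0.512, 0.498, -0.496, 0.493]
wrist_force: [0.3, 1.0, -0.3]
width: 0.0464
```

>>> {"fn": "step_arm", "kwargs": {"slide": [[0,0,0],[0,0,0],[0,0,0],[0,0,0],[0,0,0],[0,0,0]], "spin": [0.74,0.74,0.74,0.74,0.74,0.74], "hand": [0,0,0,0,0,0]}}

```text
clock: 21.18
eef_pos: [0.4487, 0.2013, 0.1751]
tool_rot: [0.298, 0.649, -0.285, 0.639]
wrist_force: [-0.0, -0.7, 0.2]
width: 0.0463
```

```bash
python3 - <<'E'
from h import *
s=sensors.sense(); print(s['clock'],s['eef_pos'],yaw(s),s['width'],s['joint_pos'].round(2))
cv2.imwrite('pics/w5.png',eyes.snapshot('wrist')[:,:,::-1])
E
```

```text
21.175 [0.44868179 0.2013385  0.1750716 ] 41.2481742708409 0.04634097473117269 [ 0.09  0.53 -0.8   1.92  0.46  0.88 -0.22]
```

View pics/w5.png

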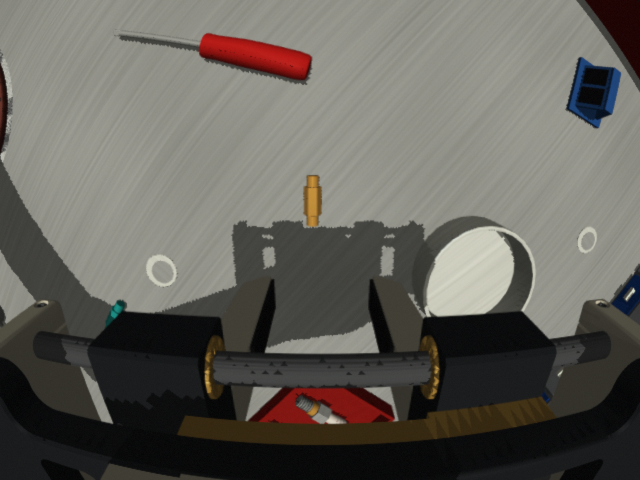

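Jet one stands along the image columns from (313,175) to (312,226), with its centre at (312,201). The gripper is aligned with it.

```bash
python3 - <<'E'
from h import *
s=sensors.sense()
for n,p,z in(('c',(312.5,201),.007),('t',(313,176),.008),('b',(312,226),.008)): print(n,wray(s,p,z).round(4))
E
```

```text
c [0.4346 0.2097 0.007 ]
t [0.4197 0.2275 0.008 ]
b [0.4496 0.1917 0.008 ]
```

>>> {"fn": "step_arm", "kwargs": {"slide": [[-1.5,0.7,-6],[-1.5,0.7,-12],[-1.5,0.7,-16],[-1.5,0.7,-17.1],[-1.5,0.7,-17.1],[-1.5,0.7,-17.1]], "spin": [0,0,0,0,0,0], "hand": [0,0,0,0,0,0]}}

```text
clock: 21.98
eef_pos: [0.4348, 0.2091, 0.0056]
tool_rot: [0.299, 0.649, -0.284, 0.639]
wrist_force: [0.1, -0.1, 0.5]
width: 0.0465
```

>>> {"fn": "step_arm", "kwargs": {"slide": [[0,0,0],[0,0,0],[0,0,0],[0,0,0],[0,0,0],[0,0,5],[0,0,10],[0,0,12]], "spin": [0,0,0,0,0,0,0,0], "hand": [1,1,1,1,1,1,1,1]}}

```text
clock: 22.98
eef_pos: [0.4356, 0.21, 0.1279]
tool_rot: [0.3, 0.648, -0.283, 0.64]
wrist_force: [0.3, -0.1, -0.9]
width: 0.015
```

>>> {"fn": "step_arm", "kwargs": {"slide": [[6,1.4,0],[12,2.7,0],[15.1,3.4,0],[15.1,3.4,0],[15.1,3.4,-4],[15.1,3.4,-8],[15.1,3.4,-11.2],[15.1,3.4,-11.4]], "spin": [0,0,0,0,0,0,0,0], "hand": [1,1,1,1,1,1,1,1]}}

```text
clock: 23.98
eef_pos: [0.5836, 0.2428, 0.0117]
tool_rot: [0.298, 0.65, -0.285, 0.639]
wrist_force: [-0.2, 0.2, -0.5]
width: 0.0147
```

>>> {"fn": "step_arm", "kwargs": {"slide": [[0,0,0],[0,0,0],[0,0,0],[0,0,0],[0,0,4],[0,0,9],[0,0,14],[0,0,14]], "spin": [0,0,0,0,0,0,0,0], "hand": [0.45,0.45,0.45,0.45,0.45,0.45,0.45,0.45]}}

```text
clock: 24.98
eef_pos: [0.5858, 0.2451, 0.1568]
tool_rot: [0.301, 0.648, -0.282, 0.641]
wrist_force: [0.0, 0.0, -0.2]
width: 0.0259
```

>>> {"fn": "step_arm", "kwargs": {"slide": [[-4,-8,2],[-14,-30,2],[-14,-30,2],[-14,-30,2],[-14,-30,2],[-14,-30,2],[-14,-30,2],[-14,-30,2]], "spin": [-0.41,-0.41,-0.41,-0.41,-0.41,-0.41,-0.41,-0.41], "hand": [0,0,0,0,0,0,0,0]}}

```text
clock: 25.98
eef_pos: [0.4462, -0.0536, 0.1767]
tool_rot: [0.426, 0.573, -0.405, 0.57]
wrist_force: [-0.8, -0.2, -0.5]
width: 0.0465
```

```bash
python3 - <<'E'
from h import *
s=sensors.sense(); print(s['clock'],s['eef_pos'],yaw(s),s['width'],s['joint_pos'].round(2))
cv2.imwrite('pics/w6.png',eyes.snapshot('wrist')[:,:,::-1])
E
```

```text
25.975 [ 0.44615775 -0.05358984  0.17665389] 17.93634017089201 0.04651710200816778 [ 0.63  0.45 -0.75  2.03  0.39  0.8  -0.03]
```

View pics/w6.png

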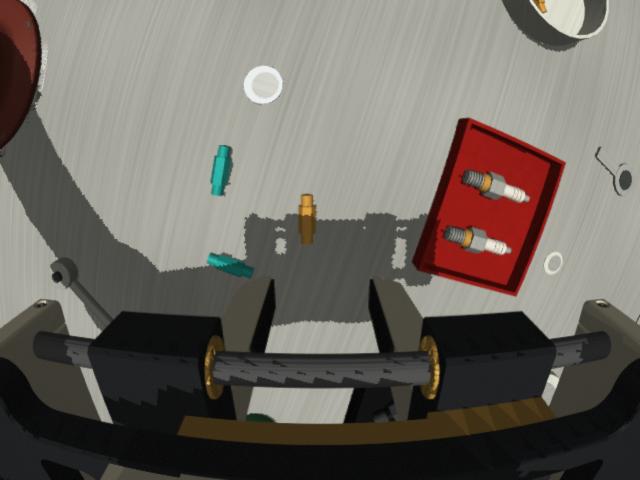

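Both clean plugs lie flat side by side in the tray, at (495,187) and (478,240), and jet one is visible in the canister. Jet two runs from (307,194) to (308,244). A turquoise decoy sits nearby at (230,265), so I'll check its clearance.

```bash
python3 - <<'E'
from h import *
s=sensors.sense()
Q={n:wray(s,p,.007) for n,p in(('c',(307.5,219)),('t',(307,195)),('b',(308,244)),('turq',(230,265)),('turqr',(253,272)),('tq2',(221,170)))}
j=np.array([np.cos(np.radians(17.9)),np.sin(np.radians(17.9))])
for n,q in Q.items():
    d=(q-Q['c'])[:2]; print(n,q.round(4),'along jaw',(d@j).round(4),'across',(d@[-j[1],j[0]]).round(4))
E
```

```text
c [ 0.4393 -0.0568  0.007 ] along jaw 0.0 across 0.0
t [ 0.432  -0.0354  0.007 ] along jaw -0.0003 across 0.0226
b [ 0.447  -0.0798  0.007 ] along jaw 0.0003 across -0.0243
turq [ 0.3804 -0.1237  0.007 ] along jaw -0.0766 across -0.0456
turqr [ 0.4042 -0.1236  0.007 ] along jaw -0.0539 across -0.0528
tq2 [ 0.3487 -0.0365  0.007 ] along jaw -0.08 across 0.0472
```

>>> {"fn": "step_arm", "kwargs": {"slide": [[-0.7,-0.4,-6],[-0.7,-0.4,-12],[-0.7,-0.4,-16],[-0.7,-0.4,-17.2],[-0.7,-0.4,-17.2],[-0.7,-0.4,-17.2]], "spin": [0,0,0,0,0,0], "hand": [0,0,0,0,0,0]}}

```text
clock: 26.78
eef_pos: [0.4406, -0.0569, 0.006]
tool_rot: [0.427, 0.573, -0.404, 0.572]
wrist_force: [-0.5, -0.3, -0.3]
width: 0.0466
```

>>> {"fn": "step_arm", "kwargs": {"slide": [[0,0,0],[0,0,0],[0,0,0],[0,0,0],[0,0,0],[0,0,5],[0,0,10],[0,0,13]], "spin": [0,0,0,0,0,0,0,0], "hand": [1,1,1,1,1,1,1,1]}}

```text
clock: 27.78
eef_pos: [0.4411, -0.0568, 0.1378]
tool_rot: [0.427, 0.572, -0.404, 0.572]
wrist_force: [-0.3, -0.5, -0.3]
width: 0.0147
```

>>> {"fn": "step_arm", "kwargs": {"slide": [[17.3,32.5,0],[17.3,32.5,0],[17.3,32.5,0],[17.3,32.5,0],[17.3,32.5,0],[17.3,32.5,0],[17.3,32.5,0],[17.3,32.5,0]], "spin": [0.41,0.41,0.41,0.41,0.41,0.41,0.41,0.41], "hand": [1,1,1,1,1,1,1,1]}}

```text
clock: 28.78
eef_pos: [0.6135, 0.2672, 0.1368]
tool_rot: [0.301, 0.647, -0.28, 0.642]
wrist_force: [0.1, 0.3, -0.2]
width: 0.0146
```

>>> {"fn": "step_arm", "kwargs": {"slide": [[0,0,-4],[0,0,-8],[0,0,-11],[0,0,-12.3],[0,0,-12.5],[0,0,-12.5]], "spin": [0,0,0,0,0,0], "hand": [1,1,1,1,1,1]}}

```text
clock: 29.52
eef_pos: [0.6142, 0.2673, 0.0131]
tool_rot: [0.301, 0.647, -0.279, 0.642]
wrist_force: [0.1, 0.9, -0.2]
width: 0.0146
```

>>> {"fn": "step_arm", "kwargs": {"slide": [[0,0,0],[0,0,0],[0,0,0],[0,0,0],[0,0,4],[0,0,9],[0,0,14],[0,0,18]], "spin": [0,0,0,0,0,0,0,0], "hand": [0.55,0.55,0.55,0.55,0.55,0.55,0.55,0.55]}}

```text
clock: 30.52
eef_pos: [0.6144, 0.2676, 0.1954]
tool_rot: [0.302, 0.646, -0.279, 0.643]
wrist_force: [0.2, -0.6, 0.3]
width: 0.0216
```

>>> {"fn": "step_arm", "kwargs": {"slide": [[-10,-20,2],[-14,-30,2],[-14,-30,2],[-14,-30,2],[-14,-30,2],[-14,-30,2],[-14,-30,2],[-14,-30,2]], "spin": [0,0,0,0,0,0,0,0], "hand": [0.3,0.3,0.3,0.3,0.3,0.3,0.3,0.3]}}

```text
clock: 31.52
eef_pos: [0.4749, -0.0308, 0.2158]
tool_rot: [0.302, 0.647, -0.278, 0.643]
wrist_force: [0.1, -0.1, -0.2]
width: 0.0327
```

```bash
python3 - <<'E'
from h import *
s=sensors.sense(); print(s['clock'],s['eef_pos'],s['width'])
a=eyes.snapshot('scene')[:,:,::-1]; b=eyes.snapshot('top')[:,:,::-1]
cv2.imwrite('pics/end.png',np.hstack([cv2.resize(a[150:450,100:540],(400,273)),cv2.resize(b[120:320,170:520],(400,229))[:229].copy() if 0 else cv2.copyMakeBorder(cv2.resize(b[120:320,170:520],(400,229)),0,44,0,0,0)]))
print('jar shift px', cv2.absdiff(b,cv2.imread('pics/top0.png'))[225:256,470:498].mean())
E
```

```text
31.525 [ 0.47492825 -0.03084787  0.21577135] 0.03269295954639011
jar shift px 12.391321044546851
```

View pics/end.png

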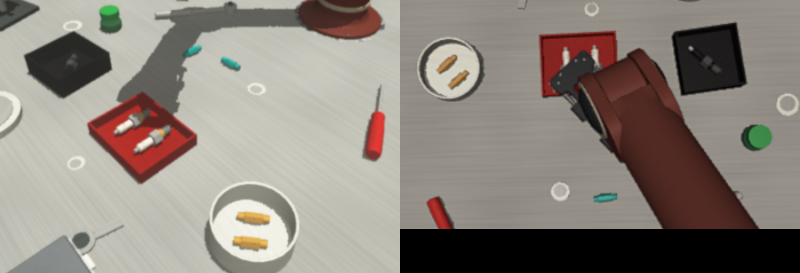

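Both jets lie in the canister and both clean plugs lie flat in the tray. The sooty plug is in the bin, and the jar is standing. I'll check the jar's centroid, then hand in.

```bash
python3 - <<'E'
from h import *
def g(b):
    h=cv2.cvtColor(b,cv2.COLOR_BGR2HSV)[225:256,465:503]; ys,xs=np.where((abs(h[...,0].astype(int)-65)<12)&(h[...,1]>100)&(h[...,2]>60)); return xs.mean().round(2),ys.mean().round(2),len(xs)
print(g(cv2.imread('pics/top0.png')),g(eyes.snapshot('top')[:,:,::-1].copy()))
s=sensors.sense(); print(s['clock'],np.abs(s['joint_velocities']).max().round(4)); print(robot.finish_job())
E
```

```text
(np.float64(19.3), np.float64(14.09), 324) (np.float64(18.44), np.float64(14.49), 353)
31.675 0.0057
the job is handed in; nothing more can be done
None
```

I sorted all five parts and handed the job in at about 31.7 s on the robot's clock, well inside the 120 s limit. The hand-in gives no verdict, so success rests on my own checks.

- **Order:** the sooty plug went into the black bin first. The two clean plugs then went into the red tray and the two brass jets into the canister. I lowered every part to within about 2 mm of the floor before letting go.
- **Last pictures:** the sooty plug lies in the bin and both jets lie in the canister. The clean plugs lie flat and side by side in the tray. From above the arm partly hid the tray, but the scene camera and an earlier wrist view both showed it clearly.
- **Clearance:** the gripper was clear of everything, and wrist force readings stayed around 2 N or less.
- **Jar:** it is still standing. A raw brightness comparison differed by about 12 grey levels. The jar's centre moved by about 1 pixel (roughly 2 mm), which I put down to changed shadows, since the arm never went near it.
- **Position estimates:** the top and wrist cameras agreed to about 1–5 mm. I used values between or close to the two.

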